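# Close the herb boxes from the stack of lids

## Task

The four open tin herb boxes on the dispensary counter are to be closed: take the stack of wooden lids apart and put each lid on the box of its own length, the shortest lid on the shortest box and so on up to the longest, plug down in the mouth and lying flat on the rim. Leave the white canister and the mortar where they stand.

Things in the scene. Friction and masses are not known exactly. Their poses are not given: they have to be found in the camera images.
- lid_a: The shortest wooden lid, 76 mm long (its x axis) and 56 mm wide (its y axis): a flat plate 14 mm thick over a smaller plug, 42 x 22 mm and 8 mm deep. Origin: centre of the plug's underside; the plate lies 8 to 22 mm above it. z up. At the start it lies on top of the stack (plug down, the lids one on another, roughly centred and a little askew). Weighs roughly 46 g. To take it from above grip the plate across its 56 mm width.
- lid_b: The second shortest wooden lid, 94 mm long (its x axis) and 56 mm wide (its y axis): a flat plate 14 mm thick over a smaller plug, 60 x 22 mm and 8 mm deep. Origin: centre of the plug's underside; the plate lies 8 to 22 mm above it. z up. At the start it lies second from the top of the stack (plug down, the lids one on another, roughly centred and a little askew). Weighs roughly 57 g. To take it from above grip the plate across its 56 mm width.
- lid_c: The second longest wooden lid, 112 mm long (its x axis) and 56 mm wide (its y axis): a flat plate 14 mm thick over a smaller plug, 78 x 22 mm and 8 mm deep. Origin: centre of the plug's underside; the plate lies 8 to 22 mm above it. z up. At the start it lies third from the top of the stack (plug down, the lids one on another, roughly centred and a little askew). Weighs roughly 68 g. To take it from above grip the plate across its 56 mm width.
- lid_d: The longest wooden lid, 130 mm long (its x axis) and 56 mm wide (its y axis): a flat plate 14 mm thick over a smaller plug, 96 x 22 mm and 8 mm deep. Origin: centre of the plug's underside; the plate lies 8 to 22 mm above it. z up. At the start it lies at the bottom of the stack, on the counter (plug down, the lids one on another, roughly centred and a little askew). Weighs roughly 79 g. To take it from above grip the plate across its 56 mm width.
- box_a: The shortest open tin box, for lid_a: outside 62 mm long (its x axis), 42 mm wide (its y axis), 50 mm high, walls 3 mm, mouth 56 x 36 mm, empty, fixed on the counter. Origin: centre of its underside, z up. Its lid's plug has 7 mm play all round in the mouth; lid on, the plate rests on the rim and the lid's origin is 42 mm above the box's. The lid fits either way round.
- box_b: The second shortest open tin box, for lid_b: outside 80 mm long (its x axis), 42 mm wide (its y axis), 50 mm high, walls 3 mm, mouth 74 x 36 mm, empty, fixed on the counter. Origin: centre of its underside, z up. Its lid's plug has 7 mm play all round in the mouth; lid on, the plate rests on the rim and the lid's origin is 42 mm above the box's. The lid fits either way round.
- box_c: The second longest open tin box, for lid_c: outside 98 mm long (its x axis), 42 mm wide (its y axis), 50 mm high, walls 3 mm, mouth 92 x 36 mm, empty, fixed on the counter. Origin: centre of its underside, z up. Its lid's plug has 7 mm play all round in the mouth; lid on, the plate rests on the rim and the lid's origin is 42 mm above the box's. The lid fits either way round.
- box_d: The longest open tin box, for lid_d: outside 116 mm long (its x axis), 42 mm wide (its y axis), 50 mm high, walls 3 mm, mouth 110 x 36 mm, empty, fixed on the counter. Origin: centre of its underside, z up. Its lid's plug has 7 mm play all round in the mouth; lid on, the plate rests on the rim and the lid's origin is 42 mm above the box's. The lid fits either way round.
- canister: Bystander: white round canister, 84 mm across, 105 mm high, loose. Origin: centre of its underside. Not to be disturbed.
- mortar: Bystander: white porcelain mortar, 100 mm across the rim, 70 mm high, loose. Origin: centre of its underside. Not to be disturbed.
Not all that is in view belongs to the job. What is shaped like the lid_c but black is not meant. What is shaped like the lid_b but red is not meant.

How it is judged:
By the outcome, as a careful person would: the job done as asked, in the order asked, and still so for the second after the job is handed in, with the robot touching nothing.
It also fails if it takes over 112 s, if anything falls off the work surface, if the arm or the gripper's body presses on something with over 40 N, if the wrist force passes 120 N, or if a joint passes its speed limit or range.

## Robot

A 7-joint arm with a two-finger parallel gripper is mounted at the origin on the work surface. World frame = base frame: x ahead of the robot, y to its left, z up, the work surface at z = 0. Lengths are in m, angles in rad, forces in N, time in s.
With the tool pointing down it reaches from about 0.35 to 0.9 m from the base axis. Payload 8.1 kg.
Tool frame: the origin (TCP) lies on the centre line of the jaws, within the pads' length; the fingertips stand 19 mm ahead of it and the grasp point (between the pads) is the TCP; z points along the fingers, y is the line along which they close (so a half turn about z gives the same grasp; the last joint's range is limited). The gripper opens to 85 mm and grips with 20 to 120 N. Pads are 22 mm wide; open, the fingers measure 114 mm over their backs; the gripper's body (76 mm by 85 mm) begins 54 mm behind the grasp point. The pads swing forward as they close: fully open they stand 13 mm farther back than shut.
Start: joints at [-0.103, 0.434, 0.025, 1.573, -0.012, 1.134, -0.075], TCP at [0.625, -0, 0.215] pointing down, gripper open.
Joint ranges: [-2.62, 2.62], [-0.44, 2.09], [-1.27, 1.32], [0.08, 2.57], [-1.32, 4.46], [0.12, 2], [-2.74, 2.74]. Speed limits (rad/s): [2.22, 2.22, 3.01, 3.01, 3.14, 3.14, 3.14].

## Interface

Orientations are given as a unit quaternion [x, y, z, w].
In Python, from station import * gives the robot as it stands.
- The arm moves only by the tool arm_command, never from a script. Its argument "commands" is a list of rows, each an object of numbers: "dx", "dy", "dz": the shift along the tool's x, y, z normalised to -1 to 1, where 1 is 200 mm; "wx", "wy", "wz": the turn, a rotation vector about the tool's x, y, z normalised to -1 to 1, where 1 is 180 degrees. In form: [{"dx": .., "dy": .., "dz": .., "wx": .., "wy": .., "wz": ..}, ...]. A call has 1 to 20 rows; each row is the pose to reach, as a shift and turn from the pose commanded when the call began, along the tool's axes at that moment, turning the shorter way round; what a row does not reach only later rows make up. A row lasts 1/10 s, in which the tool goes at most 50 mm and 8.59 degrees, less where a joint would pass 70% of its speed; a pose out of reach is approached as far as the arm can. A call with a number of a shift or a turn outside -1 to 1 is refused whole. A call with a gripper value outside its range is refused whole. "gripper" is the opening, from -1 (shut) to 1 (fully open), so that 0 is half open, set as the call begins (left out, the last holds). The fingers move at their own pace and stop on an object; the grip force is fixed at half the most. Time passes only in rows, so rows that repeat a pose let the fingers close. It gives the time, the measured TCP pose, the force, the opening and the grip force at its end, in the units of the state.
- read_state(): the state, without advancing time (a new reading comes with each control period).
- get_image(name): name is "scene" or "side" or "wrist"; returns the picture (400x640x3 uint8, red, green, blue); there is no depth.
- camera_params(name): a dict with "mtx" (3x3 intrinsics, pixels), "rvec" (rotation vector, rad) and "tvec" (3), from world to camera coordinates, as OpenCV has them. Camera axes: x right, y down, z forward; pixel columns grow to the right and rows downward; lengths in m; the calibration is good to about 2 mm. The wrist camera is an equidistant fisheye: a pixel r from the principal point sees the ray r / f radians off the axis. A picture is of the moment at which its call begins: read the wrist's pose just before it. camera_params takes no time and is no camera call; for the wrist camera it gives the pose at the moment of the call.
- hand_in(): hands the job in; it is judged then, once.
The state is a dict: "clock": time; "qpos": joint angles; "qvel": joint speeds; "joint_efforts": joint torques, N m; "position": TCP position; "tcp_rot": TCP orientation; "wrist_force": force on the tool from outside, world axes, zero at the start; "ft_torque": the same for the moment, N m; "opening": finger opening in m; "grip_force": force on a finger pad.
Only numpy, scipy, OpenCV 4.12 (cv2) and the standard library are available. Lean on these libraries where they do the work, as an engineer would, in place of code of your own. Each camera call takes 0.05 s, during which the arm holds its last target. There are 200 camera calls.

## Working session

There is one attempt and no reset: what is moved stays moved. The work goes in short steps, Python scripts to look and compute and a tool call to move; the robot and the scene stay as the last step left them, time stands still between calls to the robot, and variables do not carry over. Pictures are saved under pics/ and viewed, at most 14 in all, crops included, and the job is handed in when it is done.

Besides the shell and the picture viewer there is one more tool, called by a JSON object that holds its "op" and its "data", one argument or row to a line. arm_command: Moves the arm, as the interface text tells. Scaled input: -1 to 1 covers 200 mm each way for a shift and 180 degrees each way for a turn. Its arguments: {"type":"object","properties":{"commands":{"type":"array","items":{"type":"object","properties":{"dx":{"type":"number","minimum":-1,"maximum":1},"dy":{"type":"number","minimum":-1,"maximum":1},"dz":{"type":"number","minimum":-1,"maximum":1},"wx":{"type":"number","minimum":-1,"maximum":1},"wy":{"type":"number","minimum":-1,"maximum":1},"wz":{"type":"number","minimum":-1,"maximum":1}}}},"gripper":{"type":"number"}},"required":["commands"]}

```bash
mkdir -p pics; ls
python3 - <<'E'
from station import *
import cv2
s=read_state(); print(s['clock'],s['position'],s['tcp_rot'])
for n in ['scene','side','wrist']:
    p=camera_params(n); im=get_image(n); cv2.imwrite(f'pics/{n}0.png',im[:,:,::-1]); print(n,p)
E
```

```text
pics
0.0 [ 6.24473309e-01 -7.20127254e-05  2.14118785e-01] [ 7.07139920e-01  7.07073203e-01 -6.07588617e-04 -5.00404587e-04]
scene {'mtx': array([[424.47534826,   0.        , 327.48712979],
       [  0.        , 424.47534826, 195.88386449],
       [  0.        ,   0.        ,   1.        ]]), 'rvec': array([ 1.79603962,  1.5977265 , -0.719294  ]), 'tvec': array([-0.05533767, -0.30410067,  1.60516912])}
side {'mtx': array([[400.37963511,   0.        , 314.81209026],
       [  0.        , 400.37963511, 199.66796764],
       [  0.        ,   0.        ,   1.        ]]), 'rvec': array([ 0.77570989, -2.35407931,  1.39788211]), 'tvec': array([0.44397464, 0.23663306, 0.90364991])}
wrist {'mtx': array([[309.70691629,   0.        , 320.52363817],
       [  0.        , 309.70691629, 202.16301844],
       [  0.        ,   0.        ,   1.        ]]), 'rvec': array([-2.87949256e+00, -1.32441850e-03,  5.13274837e-04]), 'tvec': array([-0.62425616, -0.03510377,  0.37643158])}
```

View pics/scene0.png

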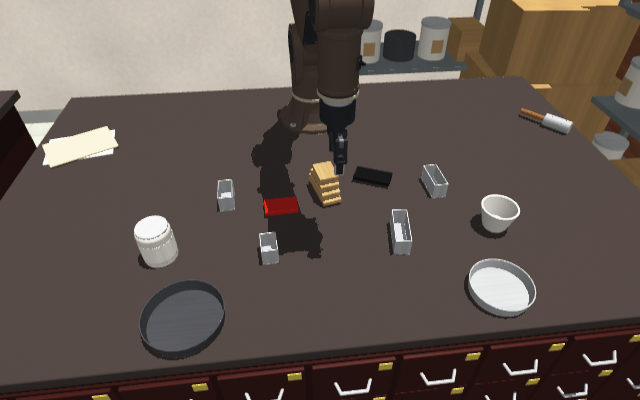

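View pics/side0.png

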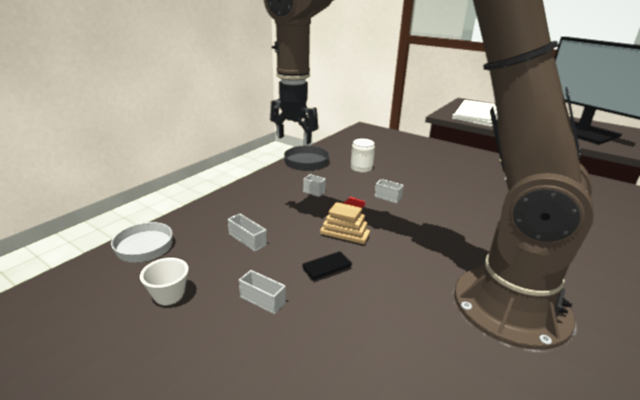

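View pics/wrist0.png

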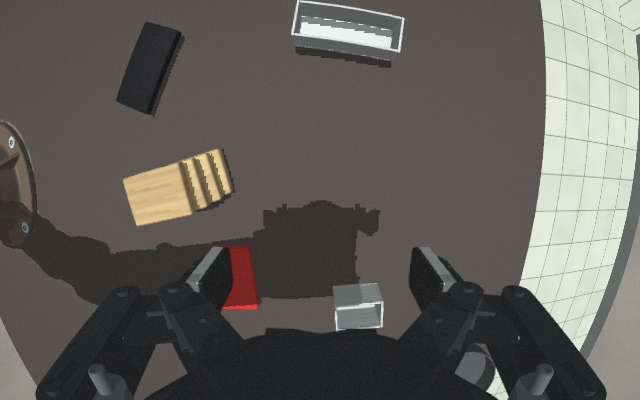

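The wrist view shows the stack at (180,185), the black decoy at (150,68), the red decoy at (240,278), one box at (348,25) and another at (358,305). In the scene view the boxes are at (226,195), (269,248), (400,231) and (434,180), and the stack is at (325,184). The white tray, dark tray, canister and mortar are not part of the job.

Candidates for the lids: wooden stack (325,184), red (281,206) and black (372,177). I choose the wooden stack.

```bash
cat > h.py <<'E'
from station import *
import cv2, numpy as np
from scipy.spatial.transform import Rotation as Ro
def cast(p,px,z,fish=False):
    px=np.atleast_2d(np.float64(px)); K=p['mtx']; R=cv2.Rodrigues(np.float64(p['rvec']))[0]; C=-R.T@p['tvec']
    n=(px-K[:2,2])/[K[0,0],K[1,1]]
    if fish:
        r=np.linalg.norm(n,axis=1,keepdims=True); d=np.hstack([np.sin(r)*n/np.maximum(r,1e-9),np.cos(r)])
    else: d=np.hstack([n,np.ones((len(n),1))])
    d=d@R; return C+d*((z-C[2])/d[:,2])[:,None]
def proj(p,X,fish=False):
    R=cv2.Rodrigues(np.float64(p['rvec']))[0]; c=np.atleast_2d(X)@R.T+p['tvec']; K=p['mtx']
    if fish:
        r=np.linalg.norm(c[:,:2],axis=1,keepdims=True); n=c[:,:2]/np.maximum(r,1e-9)*np.arctan2(r,c[:,2:])
    else: n=c[:,:2]/c[:,2:]
    return n*[K[0,0],K[1,1]]+K[:2,2]
def snap(n,f=None):
    p=camera_params(n); im=get_image(n)[:,:,::-1].copy()
    if f: cv2.imwrite(f,im)
    return p,im
def masks(im):
    h=cv2.cvtColor(im,cv2.COLOR_BGR2HSV); H,S,V=cv2.split(h)
    return dict(wood=((H>10)&(H<28)&(S>80)&(V>90)).astype(np.uint8),grey=((S<40)&(V>100)).astype(np.uint8),
      red=(((H<6)|(H>174))&(S>150)&(V>80)).astype(np.uint8))
E
python3 - <<'E'
from h import *
p={n:camera_params(n) for n in('scene','side','wrist')}
im=cv2.imread('pics/scene0.png'); m=masks(im)
for k in m:
    n,l,st,c=cv2.connectedComponentsWithStats(cv2.morphologyEx(m[k],cv2.MORPH_CLOSE,np.ones((3,3))))
    for i in range(1,n):
        if st[i,4]>120 and 140<c[i][1]<300 and 100<c[i][0]<550: print(k,c[i].round(),st[i],cast(p['scene'],c[i],.025)[0].round(3))
w=p['wrist']; R=cv2.Rodrigues(w['rvec'])[0]; print('cam',-R.T@w['tvec'],'axis',R[2])
print('stack top corners',cast(w,[[122,180],[179,162],[190,213],[137,226]],.088,True).round(3))
print('box corners',cast(w,[[298,0],[405,15],[400,52],[292,34]],.05,True).round(3))
print(cast(p['scene'],[[157,225],[500,200]],.1)[:, :2])
E
```

```text
wood [325. 182.] [ 309  161   33   45 1009] [ 0.431 -0.003  0.025]
grey [436. 181.] [423 163  26  36 395] [0.463 0.328 0.025]
grey [226. 195.] [217 179  18  33 522] [ 0.455 -0.294  0.025]
grey [498. 212.] [ 481  194   40   39 1169] [0.613 0.458 0.025]
grey [401. 231.] [390 209  23  46 685] [0.656 0.171 0.025]
grey [156. 241.] [ 134  215   45   53 1778] [ 0.618 -0.46   0.025]
grey [269. 248.] [259 232  20  33 542] [ 0.674 -0.175  0.025]
grey [501. 286.] [ 469  258   68   58 2833] [0.854 0.358 0.025]
red [281. 206.] [264 196  35  20 554] [ 0.52  -0.139  0.025]
cam [0.62442008 0.06416924 0.3724846 ] axis [-2.11461876e-05 -2.59092088e-01 -9.65852623e-01]
stack top corners [[ 0.409  0.013  0.088]
 [ 0.484  0.029  0.088]
 [ 0.491 -0.024  0.088]
 [ 0.421 -0.04   0.088]]
box corners [[0.601 0.197 0.05 ]
 [0.714 0.184 0.05 ]
 [0.708 0.141 0.05 ]
 [0.595 0.158 0.05 ]]
[[ 0.63807738 -0.43478862]
 [ 0.64479288  0.42709832]]
```

{"op": "arm_command", "data": {
  "commands": [
    {"dx": -0.01,"dy": -0.4,"wz": 0.2},
    {"dx": -0.025,"dy": -0.867,"wz": 0.431},
    {"dx": -0.025,"dy": -0.867,"wz": 0.431},
    {"dx": -0.025,"dy": -0.867,"wz": 0.431},
    {"dx": -0.025,"dy": -0.867,"wz": 0.431},
    {"dx": -0.025,"dy": -0.867,"wz": 0.431},
    {"dx": -0.025,"dy": -0.867,"wz": 0.431},
    {"dx": -0.025,"dy": -0.867,"wz": 0.431},
    {"dx": -0.025,"dy": -0.867,"wz": 0.431},
    {"dx": -0.025,"dy": -0.867,"wz": 0.431},
    {"dx": -0.025,"dy": -0.867,"wz": 0.431},
    {"dx": -0.025,"dy": -0.867,"wz": 0.431}
  ],
  "gripper": 1
}}

```text
schema error: expected keys dx, dy, dz, wx, wy, wz
```

Run:
```python
from h import *
s=read_state(); print(s['clock'],s['position'],Ro.from_quat(s['tcp_rot']).as_matrix().round(3),s['qpos'].round(2) if hasattr(s['qpos'],'round') else s['qpos'])
import pickle
p,im=snap('wrist','pics/w1.png'); pickle.dump(p,open('w1.pkl','wb'))
```

```text
0.15 [ 6.24608727e-01 -5.49786121e-05  2.14305526e-01] [[ 0.     1.    -0.001]
 [ 1.    -0.    -0.   ]
 [-0.    -0.001 -1.   ]] [-0.1   0.44  0.02  1.57 -0.01  1.13 -0.08]
```

View pics/w1.png

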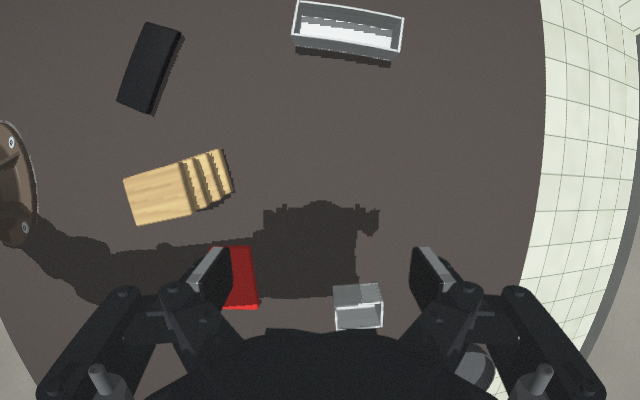

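The view hasn't changed because the call was refused: every row needs all six keys.

{"op": "arm_command", "data": {
  "commands": [
    {"dx": -0.025,"dy": -0.867,"dz": 0,"wx": 0,"wy": 0,"wz": 0.431},
    {"dx": -0.025,"dy": -0.867,"dz": 0,"wx": 0,"wy": 0,"wz": 0.431},
    {"dx": -0.025,"dy": -0.867,"dz": 0,"wx": 0,"wy": 0,"wz": 0.431},
    {"dx": -0.025,"dy": -0.867,"dz": 0,"wx": 0,"wy": 0,"wz": 0.431},
    {"dx": -0.025,"dy": -0.867,"dz": 0,"wx": 0,"wy": 0,"wz": 0.431},
    {"dx": -0.025,"dy": -0.867,"dz": 0,"wx": 0,"wy": 0,"wz": 0.431},
    {"dx": -0.025,"dy": -0.867,"dz": 0,"wx": 0,"wy": 0,"wz": 0.431},
    {"dx": -0.025,"dy": -0.867,"dz": 0,"wx": 0,"wy": 0,"wz": 0.431},
    {"dx": -0.025,"dy": -0.867,"dz": 0,"wx": 0,"wy": 0,"wz": 0.431},
    {"dx": -0.025,"dy": -0.867,"dz": 0,"wx": 0,"wy": 0,"wz": 0.431},
    {"dx": -0.025,"dy": -0.867,"dz": 0,"wx": 0,"wy": 0,"wz": 0.431},
    {"dx": -0.025,"dy": -0.867,"dz": 0,"wx": 0,"wy": 0,"wz": 0.431}
  ],
  "gripper": 1
}}

```text
clock: 1.4
position: [0.4516, -0.005, 0.2149]
tcp_rot: [0.994, 0.11, -0.0, 0.0]
wrist_force: [-0.3, 0.0, 0.3]
opening: 0.0854
grip_force: 0.0
```

Run:
```python
from h import *
s=read_state(); print(s['clock'],s['position'],Ro.from_quat(s['tcp_rot']).as_matrix().round(3),np.round(s['qpos'],2))
import pickle
p,im=snap('wrist','pics/w2.png'); pickle.dump(p,open('w2.pkl','wb'))
```

```text
1.4 [ 0.45156455 -0.00498947  0.21489339] [[ 0.976  0.219 -0.   ]
 [ 0.219 -0.976 -0.   ]
 [-0.    -0.    -1.   ]] [-0.28  0.15  0.2   1.99 -0.03  1.01 -1.42]
```

View pics/w2.png

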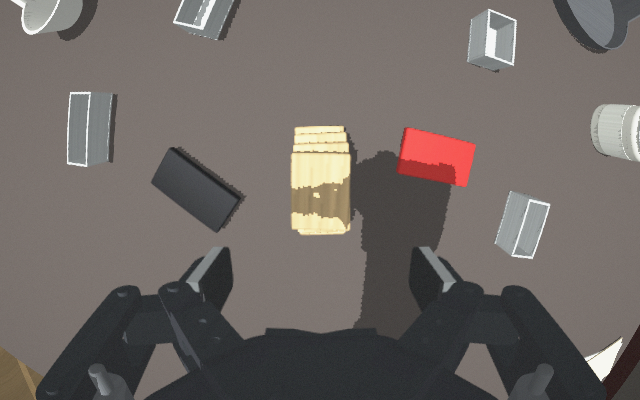

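The wrist view shows the top lid with corners at about (291,153), (350,153), (351,233) and (291,233). All four boxes are in view: left (90,128), top (205,15), upper right (492,40) and right (522,225). I'll zoom in on the stack and the boxes.

Run:
```python
import cv2,numpy as np
im=cv2.imread('pics/w2.png')
t=[]
for (x,y,w,h) in [(50,80,80,100),(160,0,80,100),(460,0,80,100),(485,180,80,100),(280,150,80,100),(280,0,80,100)]:
    c=cv2.resize(im[y:y+h,x:x+w],None,fx=3,fy=3,interpolation=cv2.INTER_CUBIC)
    for i in range(0,w,20): cv2.putText(c,str(x+i),(i*3,10),0,.35,(0,255,255)); cv2.line(c,(i*3,0),(i*3,300),(0,120,120),1)
    for i in range(0,h,20): cv2.putText(c,str(y+i),(0,i*3),0,.35,(0,255,255)); cv2.line(c,(0,i*3),(240,i*3),(0,120,120),1)
    t.append(c)
cv2.imwrite('pics/c1.png',np.vstack([np.hstack(t[:3]),np.hstack(t[3:])]))
```

```text
(no output)
```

View pics/c1.png

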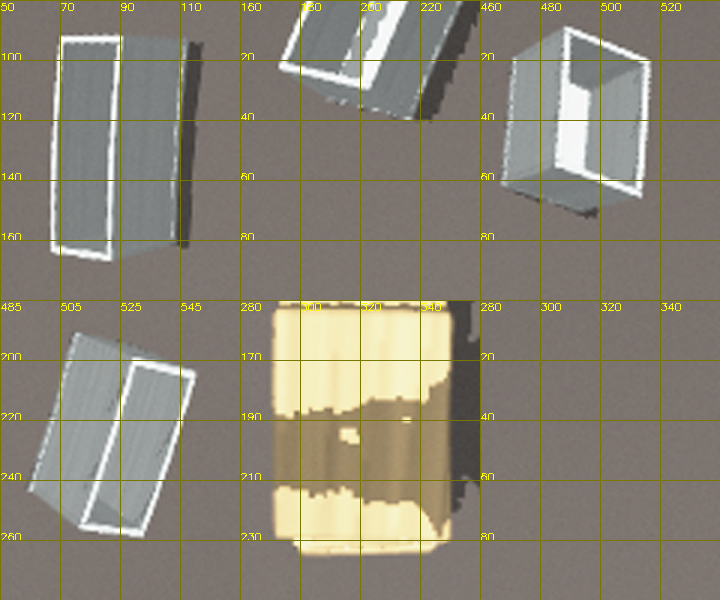

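Run:
```python
from h import *
import pickle
p=pickle.load(open('w2.pkl','rb'))
B=dict(left=[[70.7,92.7],[90.3,92.7],[86.7,166.3],[67.3,163.3]],ur=[[489,9.3],[516,20],[514,65],[484.5,55]],right=[[530,199.7],[550,204.3],[532.7,258.7],[511.7,256]])
def rep(n,c,z):
    X=cast(p,c,z,True)[:,:2]; L=np.linalg.norm(np.roll(X,-1,0)-X,axis=1); d=(X[0]-X[3]+X[1]-X[2]); e=X[1]-X[0]+X[2]-X[3]
    print(n,X.mean(0).round(4),'L',L.round(3),'ang',np.degrees(np.arctan2(d[1],d[0])).round(1),np.degrees(np.arctan2(e[1],e[0])).round(1))
for n,c in B.items(): rep(n,c,.05)
rep('lida',[[290.7,153.3],[349.7,153.3],[350.3,229.3],[291,229.3]],.088)
print(cast(p,[[174,22.7],[202.7,29.7]],.05,True))
```

```text
left [0.4576 0.3198] L [0.039 0.095 0.04  0.096] ang 3.4 -86.5
ur [ 0.6723 -0.1734] L [0.04  0.06  0.043 0.061] ang 4.3 -84.5
right [ 0.4546 -0.2933] L [0.039 0.079 0.041 0.079] ang 3.3 -86.9
lida [ 0.4501 -0.0065] L [0.055 0.074 0.058 0.074] ang 13.0 -77.3
[[0.59831866 0.19550903 0.05      ]
 [0.59217349 0.15677964 0.05      ]]
```

{"op": "arm_command", "data": {
  "commands": [
    {"dx": -0.009,"dy": 0.006,"dz": 0.2,"wx": 0,"wy": 0,"wz": 0},
    {"dx": -0.009,"dy": 0.006,"dz": 0.4,"wx": 0,"wy": 0,"wz": 0},
    {"dx": -0.009,"dy": 0.006,"dz": 0.55,"wx": 0,"wy": 0,"wz": 0},
    {"dx": -0.009,"dy": 0.006,"dz": 0.645,"wx": 0,"wy": 0,"wz": 0},
    {"dx": -0.009,"dy": 0.006,"dz": 0.645,"wx": 0,"wy": 0,"wz": 0},
    {"dx": -0.009,"dy": 0.006,"dz": 0.645,"wx": 0,"wy": 0,"wz": 0},
    {"dx": -0.009,"dy": 0.006,"dz": 0.645,"wx": 0,"wy": 0,"wz": 0}
  ],
  "gripper": 1
}}

```text
clock: 2.15
position: [0.4511, -0.0066, 0.0871]
tcp_rot: [0.994, 0.108, 0.001, -0.0]
wrist_force: [0.8, -1.1, -0.3]
opening: 0.0855
grip_force: 0.0
```

{"op": "arm_command", "data": {
  "commands": [
    {"dx": 0,"dy": 0,"dz": 0,"wx": 0,"wy": 0,"wz": 0},
    {"dx": 0,"dy": 0,"dz": 0,"wx": 0,"wy": 0,"wz": 0},
    {"dx": 0,"dy": 0,"dz": 0,"wx": 0,"wy": 0,"wz": 0},
    {"dx": 0,"dy": 0,"dz": 0,"wx": 0,"wy": 0,"wz": 0},
    {"dx": 0,"dy": 0,"dz": 0,"wx": 0,"wy": 0,"wz": 0},
    {"dx": 0,"dy": 0,"dz": 0,"wx": 0,"wy": 0,"wz": 0},
    {"dx": 0,"dy": 0,"dz": 0,"wx": 0,"wy": 0,"wz": 0},
    {"dx": 0,"dy": 0,"dz": 0,"wx": 0,"wy": 0,"wz": 0}
  ],
  "gripper": -1
}}

```text
clock: 2.95
position: [0.4501, -0.0066, 0.0859]
tcp_rot: [0.994, 0.108, -0.0, 0.0]
wrist_force: [-0.0, -0.1, 0.4]
opening: 0.0001
grip_force: 0.0
```

Run:
```python
from h import *
p,im=snap('wrist','pics/w3.png'); q,s=snap('side')
c=cv2.resize(s[100:280,240:420],(400,400)); cv2.imwrite('pics/c2.png',np.hstack([cv2.resize(im[50:350,100:550],(600,400)),c[:, :200*0+400]])[:, :1000])
cv2.imwrite('pics/c2.png',np.vstack([im[100:400,:],cv2.resize(s[120:270,200:520],(640,300))]))
```

```text
(no output)
```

View pics/c2.png

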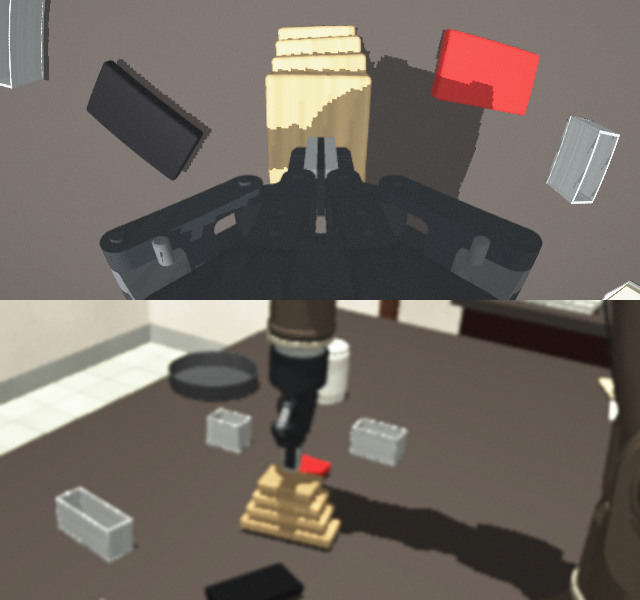

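The fingers have shut above the lid without touching anything, and the stack is undisturbed. I'll check the tip height by projection.

Run:
```python
from h import *
s=read_state(); p=camera_params('wrist'); T=np.array(s['position'])
for d in (.019,.01,0,-.01,-.02): print(d,proj(p,T-[0,0,d],True).round(0))
R=cv2.Rodrigues(p['rvec'])[0]; print(-R.T@p['tvec'],T)
q=camera_params('side'); S=camera_params('scene')
print('lid top z88/80/70 corner front', [proj(p,[.4501+.0346*1,-.0065+.014,z],True).round(0) for z in (.088,.08,.07,.06)])
c=np.array([.4501,-.0065]); u=np.array([np.cos(.227),np.sin(.227)]);v=np.array([-u[1],u[0]])
for z in (.088,.07): print([proj(p,[*(c+.038*u+k*.028*v),z],True).round(0) for k in (1,-1)])
im=cv2.imread('pics/w3.png'); cv2.imwrite('pics/c3.png',cv2.resize(im[160:340,230:410],(720,600),interpolation=cv2.INTER_CUBIC)[:600])
```

```text
0.019 [[319. 230.]]
0.01 [[318. 235.]]
0 [[318. 242.]]
-0.01 [[318. 249.]]
-0.02 [[318. 257.]]
[0.51363383 0.00625977 0.24406217] [ 0.45012276 -0.00655947  0.08589003]
lid top z88/80/70 corner front [array([[306., 176.]]), array([[307., 174.]]), array([[307., 171.]]), array([[308., 168.]])]
[array([[263., 175.]]), array([[372., 174.]])]
[array([[269., 169.]]), array([[367., 168.]])]
```

View pics/c3.png

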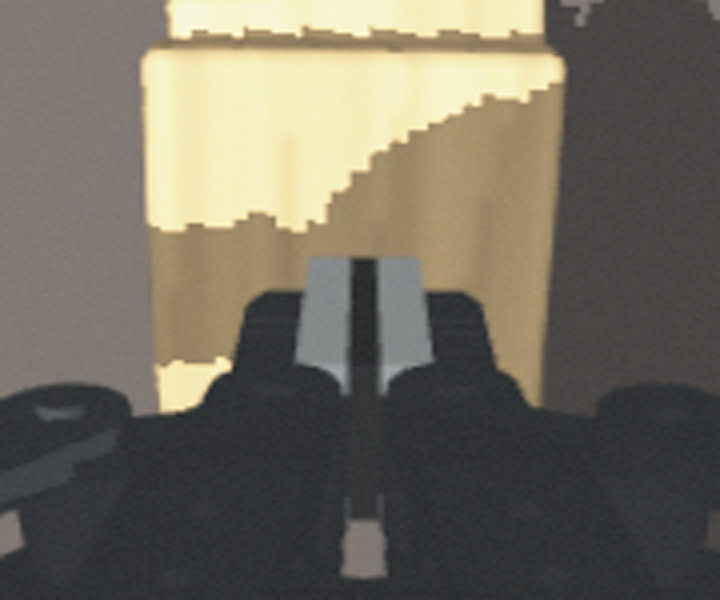

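Run:
```python
from h import *
import pickle
s=read_state(); p=camera_params('wrist'); T=np.array(s['position']); R=Ro.from_quat(s['tcp_rot']).as_matrix()
print(R.round(3))
for d in (.019,.01,0,-.01,-.02): print(d,[proj(p,T+R@[x,y,d],True).round(0)[0] for x in(.011,-.011) for y in (.0,.012)])
p=pickle.load(open('w2.pkl','rb')); T=np.array([.45156,-.00499,.21489]);R=np.array([[.976,.219,0],[.219,-.976,0],[0,0,-1]])
for d in (.019,.01,0,-.01,-.02): print('open',d,[proj(p,T+R@[x,.0427,d],True).round(0)[0] for x in(.011,-.011)])
```

```text
[[ 0.977  0.215 -0.   ]
 [ 0.215 -0.977 -0.   ]
 [-0.     0.    -1.   ]]
0.019 [array([319., 213.]), array([339., 213.]), array([319., 246.]), array([338., 246.])]
0.01 [array([318., 217.]), array([339., 217.]), array([318., 252.]), array([339., 252.])]
0 [array([318., 223.]), array([341., 223.]), array([318., 260.]), array([340., 260.])]
-0.01 [array([318., 229.]), array([342., 229.]), array([318., 268.]), array([341., 268.])]
-0.02 [array([318., 236.]), array([343., 236.]), array([318., 277.]), array([342., 277.])]
open 0.019 [array([389., 212.]), array([386., 246.])]
open 0.01 [array([392., 217.]), array([389., 252.])]
open 0 [array([396., 222.]), array([393., 259.])]
open -0.01 [array([400., 229.]), array([397., 266.])]
open -0.02 [array([405., 235.]), array([401., 275.])]
```

Run:
```python
from h import *
s=read_state(); T=np.array(s['position']); R=Ro.from_quat(s['tcp_rot']).as_matrix()
for n in('side','scene'):
    p=camera_params(n)
    print(n,[(d,proj(p,T+R@[0,0,d]).round(1)[0].tolist()) for d in (.019,0,-.02,-.04)],'lid',proj(p,[.4501,-.0065,.088]).round(1))
q,a=snap('scene'); p,b=snap('side')
cv2.imwrite('pics/c4.png',np.hstack([cv2.resize(a[120:210,290:380],(400,400),interpolation=2),cv2.resize(b[150:250,300:400],(400,400),interpolation=2)]))
```

```text
side [(0.019, [345.3, 214.7]), (0, [345.8, 208.8]), (-0.02, [346.2, 202.4]), (-0.04, [346.6, 195.9])] lid [[345.8 208.1]]
scene [(0.019, [324.8, 175.2]), (0, [324.8, 170.0]), (-0.02, [324.8, 164.4]), (-0.04, [324.8, 158.6])] lid [[324.8 169.4]]
```

View pics/c4.png

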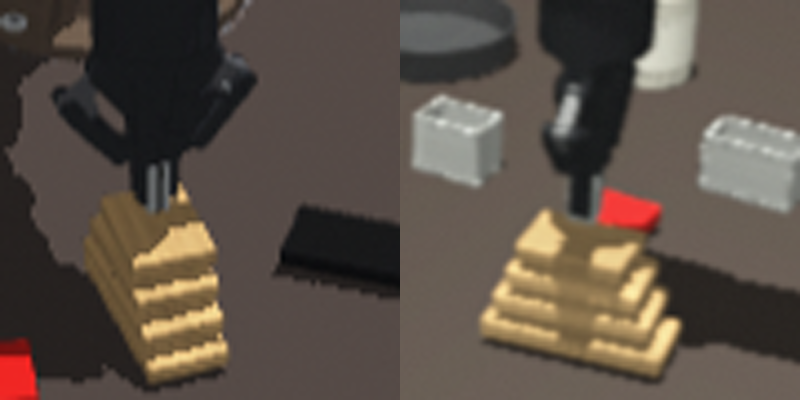

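The fingertips really sit about 10–20 mm behind the reported TCP, not 19 mm ahead of it. Three views agree on this, so I'll open, go down a further 33 mm and close again.

{"op": "arm_command", "data": {
  "commands": [
    {"dx": 0,"dy": 0,"dz": 0,"wx": 0,"wy": 0,"wz": 0},
    {"dx": 0,"dy": 0,"dz": 0,"wx": 0,"wy": 0,"wz": 0},
    {"dx": 0,"dy": 0,"dz": 0,"wx": 0,"wy": 0,"wz": 0},
    {"dx": 0,"dy": 0,"dz": 0,"wx": 0,"wy": 0,"wz": 0},
    {"dx": 0,"dy": 0,"dz": 0,"wx": 0,"wy": 0,"wz": 0},
    {"dx": 0,"dy": 0,"dz": 0,"wx": 0,"wy": 0,"wz": 0},
    {"dx": 0,"dy": 0,"dz": 0,"wx": 0,"wy": 0,"wz": 0},
    {"dx": 0,"dy": 0,"dz": 0.08,"wx": 0,"wy": 0,"wz": 0},
    {"dx": 0,"dy": 0,"dz": 0.165,"wx": 0,"wy": 0,"wz": 0},
    {"dx": 0,"dy": 0,"dz": 0.165,"wx": 0,"wy": 0,"wz": 0},
    {"dx": 0,"dy": 0,"dz": 0.165,"wx": 0,"wy": 0,"wz": 0}
  ],
  "gripper": 1
}}

```text
clock: 4.25
position: [0.4499, -0.0067, 0.053]
tcp_rot: [0.994, 0.108, -0.0, 0.0]
wrist_force: [0.5, -0.1, 0.3]
opening: 0.0855
grip_force: 0.0
```

{"op": "arm_command", "data": {
  "commands": [
    {"dx": 0,"dy": 0,"dz": 0,"wx": 0,"wy": 0,"wz": 0},
    {"dx": 0,"dy": 0,"dz": 0,"wx": 0,"wy": 0,"wz": 0},
    {"dx": 0,"dy": 0,"dz": 0,"wx": 0,"wy": 0,"wz": 0},
    {"dx": 0,"dy": 0,"dz": 0,"wx": 0,"wy": 0,"wz": 0},
    {"dx": 0,"dy": 0,"dz": 0,"wx": 0,"wy": 0,"wz": 0},
    {"dx": 0,"dy": 0,"dz": 0,"wx": 0,"wy": 0,"wz": 0},
    {"dx": 0,"dy": 0,"dz": 0,"wx": 0,"wy": 0,"wz": 0}
  ],
  "gripper": -1
}}

```text
clock: 4.95
position: [0.4507, -0.0066, 0.054]
tcp_rot: [0.994, 0.108, 0.001, -0.0]
wrist_force: [-2.1, 0.6, 10.1]
opening: 0.0545
grip_force: 61.0
```

{"op": "arm_command", "data": {
  "commands": [
    {"dx": 0,"dy": 0,"dz": -0.03,"wx": 0,"wy": 0,"wz": 0},
    {"dx": 0,"dy": 0,"dz": -0.1,"wx": 0,"wy": 0,"wz": 0},
    {"dx": 0,"dy": 0,"dz": -0.25,"wx": 0,"wy": 0,"wz": 0},
    {"dx": 0,"dy": 0,"dz": -0.45,"wx": 0,"wy": 0,"wz": 0},
    {"dx": 0,"dy": 0,"dz": -0.6,"wx": 0,"wy": 0,"wz": 0},
    {"dx": 0,"dy": 0,"dz": -0.6,"wx": 0,"wy": 0,"wz": 0},
    {"dx": 0,"dy": 0,"dz": -0.6,"wx": 0,"wy": 0,"wz": 0}
  ],
  "gripper": -1
}}

```text
clock: 5.65
position: [0.4504, -0.0064, 0.1736]
tcp_rot: [0.994, 0.108, 0.001, -0.0]
wrist_force: [0.0, 0.0, -0.4]
opening: 0.0545
grip_force: 63.5
```

Run:
```python
from h import *
import pickle
s=read_state(); print(s['clock'],s['position'],s['opening'],s['tcp_rot'])
p,im=snap('wrist','pics/w4.png'); pickle.dump((p,s),open('w4.pkl','wb')); q,b=snap('side')
cv2.imwrite('pics/c5.png',np.hstack([im[:,100:540],cv2.resize(b[60:260,250:430],(360,400),interpolation=2)]))
```

```text
5.65 [ 0.45038118 -0.00644855  0.1735903 ] 0.05451909828293456 [ 9.94125949e-01  1.08225150e-01  9.49928086e-04 -1.12609642e-04]
```

View pics/c5.png

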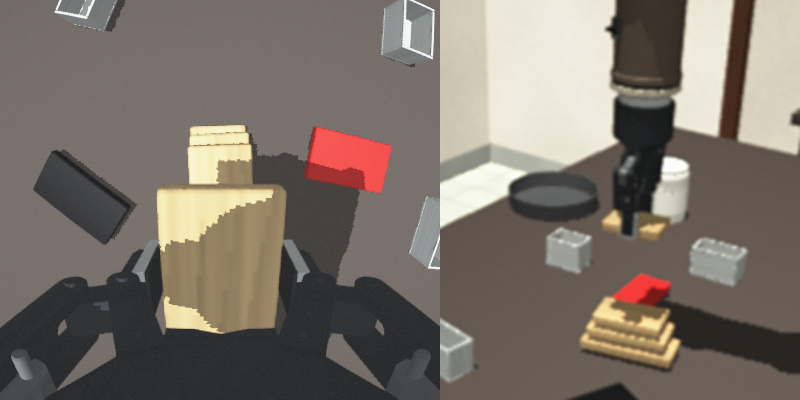

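I'm holding lid_a (opening 54.5 mm), and three lids remain in the stack. Next I move to just short of box_a so the wrist camera is above it.

{"op": "arm_command", "data": {
  "commands": [
    {"dx": 0.456,"dy": 0.99,"dz": 0,"wx": 0,"wy": 0,"wz": 0.043},
    {"dx": 0.456,"dy": 0.99,"dz": 0,"wx": 0,"wy": 0,"wz": 0.043},
    {"dx": 0.456,"dy": 0.99,"dz": 0,"wx": 0,"wy": 0,"wz": 0.043},
    {"dx": 0.456,"dy": 0.99,"dz": 0,"wx": 0,"wy": 0,"wz": 0.043},
    {"dx": 0.456,"dy": 0.99,"dz": 0,"wx": 0,"wy": 0,"wz": 0.043},
    {"dx": 0.456,"dy": 0.99,"dz": 0,"wx": 0,"wy": 0,"wz": 0.043},
    {"dx": 0.456,"dy": 0.99,"dz": 0,"wx": 0,"wy": 0,"wz": 0.043},
    {"dx": 0.456,"dy": 0.99,"dz": 0,"wx": 0,"wy": 0,"wz": 0.043},
    {"dx": 0.456,"dy": 0.99,"dz": 0,"wx": 0,"wy": 0,"wz": 0.043},
    {"dx": 0.456,"dy": 0.99,"dz": 0,"wx": 0,"wy": 0,"wz": 0.043}
  ],
  "gripper": -1
}}

```text
clock: 6.75
position: [0.5815, -0.1793, 0.1731]
tcp_rot: [0.999, 0.041, 0.0, -0.0]
wrist_force: [1.5, -0.7, -1.1]
opening: 0.0547
grip_force: 63.5
```

```bash
cat >> h.py <<'E'
def yaw(s):
    R=Ro.from_quat(s['tcp_rot']).as_matrix(); return R,np.degrees(np.arctan2(R[1,0],R[0,0]))
def rects(p,m,z,near,rad=.06,fish=True,minpx=150):
    """contours of mask cast on plane z, min-area rects near a point"""
    out=[]
    for c in cv2.findContours(m,cv2.RETR_EXTERNAL,cv2.CHAIN_APPROX_NONE)[0]:
        if cv2.contourArea(c)<minpx: continue
        X=cast(p,c[:,0,:],z,fish)[:,:2].astype(np.float32)
        (cx,cy),(a,b),t=cv2.minAreaRect(X*1000)
        if a<b: a,b,t=b,a,t+90
        t=(t+90)%180-90
        if np.hypot(cx/1000-near[0],cy/1000-near[1])<rad: out.append((round(cx/1000,4),round(cy/1000,4),round(a,1),round(b,1),round(t,1)))
    return out
def togo(s,xy,ang,z):
    R,y=yaw(s); d=R.T@(np.array([*xy,z])-s['position']); print('go dx dy dz',(d/.2).round(3),'wz',round((y-ang)/180,4))
E
python3 - <<'E'
from h import *
s=read_state(); R,y=yaw(s); print(s['clock'],s['position'],y,s['opening'])
p,im=snap('wrist','pics/w5.png'); m=masks(im)
m2=((im.min(2)>200)).astype(np.uint8); 
for k,mm in (('grey',m['grey']),('white',m2)): print(k,rects(p,cv2.morphologyEx(mm,cv2.MORPH_CLOSE,np.ones((5,5))),.05,(.672,-.173)))
# held lid check
z=s['position'][2]+.034; w=m['wood']; ys,xs=np.where(w[:,300:340]>0); print('front row',ys.min(), (R.T@(cast(p,[320,ys.min()],z,True)[0]-s['position'])).round(4))
print('proj box c',proj(p,[.672,-.173,.05],True))
E
```

```text
6.75 [ 0.58153311 -0.17930916  0.1730798 ] 4.7496515092777924 0.05471266246947117
grey []
white [(0.6725, -0.1733, 60.8, 41.4, 4.9)]
front row 184 [ 0.0395  0.001  -0.034 ]
proj box c [[320.61537441  93.04758649]]
```

{"op": "arm_command", "data": {
  "commands": [
    {"dx": 0.25,"dy": 0.004,"dz": 0,"wx": 0,"wy": 0,"wz": 0},
    {"dx": 0.451,"dy": 0.008,"dz": 0,"wx": 0,"wy": 0,"wz": 0},
    {"dx": 0.451,"dy": 0.008,"dz": 0.15,"wx": 0,"wy": 0,"wz": 0},
    {"dx": 0.451,"dy": 0.008,"dz": 0.35,"wx": 0,"wy": 0,"wz": 0},
    {"dx": 0.451,"dy": 0.008,"dz": 0.55,"wx": 0,"wy": 0,"wz": 0},
    {"dx": 0.451,"dy": 0.008,"dz": 0.62,"wx": 0,"wy": 0,"wz": 0},
    {"dx": 0.451,"dy": 0.008,"dz": 0.66,"wx": 0,"wy": 0,"wz": 0},
    {"dx": 0.451,"dy": 0.008,"dz": 0.69,"wx": 0,"wy": 0,"wz": 0},
    {"dx": 0.451,"dy": 0.008,"dz": 0.705,"wx": 0,"wy": 0,"wz": 0},
    {"dx": 0.451,"dy": 0.008,"dz": 0.705,"wx": 0,"wy": 0,"wz": 0},
    {"dx": 0.451,"dy": 0.008,"dz": 0.705,"wx": 0,"wy": 0,"wz": 0}
  ],
  "gripper": -1
}}

```text
clock: 7.9
position: [0.6725, -0.1748, 0.0332]
tcp_rot: [0.999, 0.041, 0.001, 0.0]
wrist_force: [0.5, 1.1, -0.7]
opening: 0.0543
grip_force: 63.5
```

{"op": "arm_command", "data": {
  "commands": [
    {"dx": -0.003,"dy": -0.005,"dz": 0.012,"wx": 0,"wy": 0,"wz": 0},
    {"dx": -0.003,"dy": -0.005,"dz": 0.012,"wx": 0,"wy": 0,"wz": 0}
  ],
  "gripper": -1
}}

```text
clock: 8.1
position: [0.6719, -0.1739, 0.0305]
tcp_rot: [0.999, 0.041, 0.001, 0.0]
wrist_force: [0.5, 0.6, 3.1]
opening: 0.0548
grip_force: 63.8
```

{"op": "arm_command", "data": {
  "commands": [
    {"dx": 0,"dy": 0,"dz": 0,"wx": 0,"wy": 0,"wz": 0},
    {"dx": 0,"dy": 0,"dz": 0,"wx": 0,"wy": 0,"wz": 0},
    {"dx": 0,"dy": 0,"dz": 0,"wx": 0,"wy": 0,"wz": 0},
    {"dx": 0,"dy": 0,"dz": 0,"wx": 0,"wy": 0,"wz": 0},
    {"dx": 0,"dy": 0,"dz": 0,"wx": 0,"wy": 0,"wz": 0},
    {"dx": 0,"dy": 0,"dz": -0.15,"wx": 0,"wy": 0,"wz": 0},
    {"dx": 0,"dy": 0,"dz": -0.4,"wx": 0,"wy": 0,"wz": 0},
    {"dx": 0,"dy": 0,"dz": -0.7,"wx": 0,"wy": 0,"wz": 0},
    {"dx": 0,"dy": 0,"dz": -0.7,"wx": 0,"wy": 0,"wz": 0},
    {"dx": 0,"dy": 0,"dz": -0.7,"wx": 0,"wy": 0,"wz": 0}
  ],
  "gripper": 1
}}

```text
clock: 9.1
position: [0.6725, -0.1741, 0.1722]
tcp_rot: [0.999, 0.041, 0.002, 0.001]
wrist_force: [-0.2, 0.4, -0.5]
opening: 0.0853
grip_force: 0.0
```

Run:
```python
from h import *
s=read_state(); R,y=yaw(s); print(s['clock'],s['position'],y,s['opening'])
p,im=snap('wrist','pics/w6.png'); m=masks(im)
cl=lambda m:cv2.morphologyEx(m,cv2.MORPH_CLOSE,np.ones((9,9)))
print('lid at .064',rects(p,cl(m['wood']),.064,(.672,-.173)))
q,b=snap('side','pics/s6.png')
print('side proj', proj(q,[.6725,-.1733,.064]))
```

```text
9.1 [ 0.67252832 -0.17411345  0.17223383] 4.67408550305359 0.08531099844111358
lid at .064 [(0.6719, -0.1749, 75.4, 55.1, 3.6)]
side proj [[315.14540799 173.88321593]]
```

{"op": "arm_command", "data": {
  "commands": [
    {"dx": -0.99,"dy": -0.922,"dz": -0.2,"wx": 0,"wy": 0,"wz": -0.046},
    {"dx": -0.99,"dy": -0.922,"dz": -0.2,"wx": 0,"wy": 0,"wz": -0.046},
    {"dx": -0.99,"dy": -0.922,"dz": -0.2,"wx": 0,"wy": 0,"wz": -0.046},
    {"dx": -0.99,"dy": -0.922,"dz": -0.2,"wx": 0,"wy": 0,"wz": -0.046},
    {"dx": -0.99,"dy": -0.922,"dz": -0.2,"wx": 0,"wy": 0,"wz": -0.046},
    {"dx": -0.99,"dy": -0.922,"dz": -0.2,"wx": 0,"wy": 0,"wz": -0.046},
    {"dx": -0.99,"dy": -0.922,"dz": -0.2,"wx": 0,"wy": 0,"wz": -0.046},
    {"dx": -0.99,"dy": -0.922,"dz": -0.2,"wx": 0,"wy": 0,"wz": -0.046},
    {"dx": -0.99,"dy": -0.922,"dz": -0.2,"wx": 0,"wy": 0,"wz": -0.046},
    {"dx": -0.99,"dy": -0.922,"dz": -0.2,"wx": 0,"wy": 0,"wz": -0.046}
  ],
  "gripper": 1
}}

```text
clock: 10.2
position: [0.4591, -0.0068, 0.2088]
tcp_rot: [0.994, 0.112, -0.001, 0.0]
wrist_force: [0.2, -1.2, 0.4]
opening: 0.0853
grip_force: 0.0
```

Run:
```python
from h import *
s=read_state(); R,y=yaw(s); print(s['clock'],s['position'],y)
p,im=snap('wrist','pics/w7.png')
c=proj(p,[.45,-.0065,.066],True)[0].astype(int); print(c)
x0,y0=c-[75,90]; cv2.imwrite('pics/c7.png',cv2.resize(im[y0:y0+150,x0:x0+150],(600,600),interpolation=2)); print(x0,y0)
```

```text
10.2 [ 0.45913869 -0.00683365  0.20877647] 12.870493377558686
[316 195]
241 105
```

View pics/c7.png

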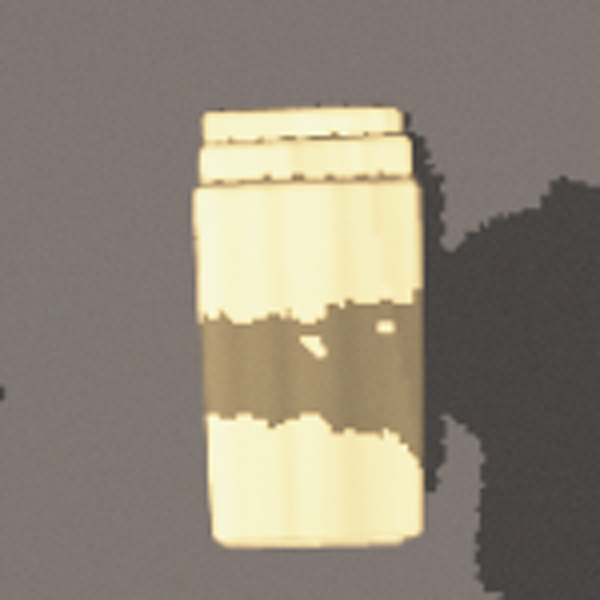

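Lid_b is on top, with crop corners at (194,188), (419,183), (424,538) and (211,543); two lids show below it.

```bash
cat >> h.py <<'E'
def quad(p,c,z):
    X=cast(p,c,z,True)[:,:2]; L=np.linalg.norm(np.roll(X,-1,0)-X,axis=1); d=(X[0]-X[3]+X[1]-X[2]); e=X[1]-X[0]+X[2]-X[3]
    print(X.mean(0).round(4),'L',(L*1000).round(1),'ang',np.degrees(np.arctan2(d[1],d[0])).round(1),90+np.degrees(np.arctan2(e[1],e[0])).round(1)); return X.mean(0)
E
python3 - <<'E'
from h import *
p=camera_params('wrist'); s=read_state()
m=quad(p,np.array([[194,188],[419,183],[424,538],[211,543]])/4+[241,105],.066)
togo(s,m,14.3,.033)
# automatic: wood silhouette lower part
im=cv2.imread('pics/w7.png'); w=cv2.morphologyEx(masks(im)['wood'],cv2.MORPH_CLOSE,np.ones((9,9))); 
print(rects(p,w,.066,m))
E
```

```text
[ 0.4485 -0.0089] L [54.9 92.4 55.9 92.6] ang 14.6 14.299999999999997
go dx dy dz [-0.053 -0.002  0.88 ] wz -0.0079
[(0.4586, -0.0062, 109.7, 54.8, 14.1)]
```

{"op": "arm_command", "data": {
  "commands": [
    {"dx": -0.053,"dy": -0.002,"dz": 0.2,"wx": 0,"wy": 0,"wz": -0.008},
    {"dx": -0.053,"dy": -0.002,"dz": 0.4,"wx": 0,"wy": 0,"wz": -0.008},
    {"dx": -0.053,"dy": -0.002,"dz": 0.6,"wx": 0,"wy": 0,"wz": -0.008},
    {"dx": -0.053,"dy": -0.002,"dz": 0.75,"wx": 0,"wy": 0,"wz": -0.008},
    {"dx": -0.053,"dy": -0.002,"dz": 0.84,"wx": 0,"wy": 0,"wz": -0.008},
    {"dx": -0.053,"dy": -0.002,"dz": 0.88,"wx": 0,"wy": 0,"wz": -0.008},
    {"dx": -0.053,"dy": -0.002,"dz": 0.88,"wx": 0,"wy": 0,"wz": -0.008},
    {"dx": -0.053,"dy": -0.002,"dz": 0.88,"wx": 0,"wy": 0,"wz": -0.008}
  ],
  "gripper": 1
}}

```text
clock: 11.05
position: [0.449, -0.0082, 0.0341]
tcp_rot: [0.992, 0.125, 0.0, 0.0]
wrist_force: [0.5, -0.3, 0.0]
opening: 0.0854
grip_force: 0.0
```

{"op": "arm_command", "data": {
  "commands": [
    {"dx": 0,"dy": 0,"dz": 0,"wx": 0,"wy": 0,"wz": 0},
    {"dx": 0,"dy": 0,"dz": 0,"wx": 0,"wy": 0,"wz": 0},
    {"dx": 0,"dy": 0,"dz": 0,"wx": 0,"wy": 0,"wz": 0},
    {"dx": 0,"dy": 0,"dz": 0,"wx": 0,"wy": 0,"wz": 0},
    {"dx": 0,"dy": 0,"dz": 0,"wx": 0,"wy": 0,"wz": 0},
    {"dx": 0,"dy": 0,"dz": 0,"wx": 0,"wy": 0,"wz": 0}
  ],
  "gripper": -1
}}

```text
clock: 11.65
position: [0.449, -0.0077, 0.0347]
tcp_rot: [0.992, 0.125, 0.001, -0.0]
wrist_force: [-2.6, 1.6, 11.8]
opening: 0.0546
grip_force: 61.0
```

{"op": "arm_command", "data": {
  "commands": [
    {"dx": 0,"dy": 0,"dz": -0.03,"wx": 0,"wy": 0,"wz": 0},
    {"dx": 0,"dy": 0,"dz": -0.1,"wx": 0,"wy": 0,"wz": 0},
    {"dx": 0,"dy": 0,"dz": -0.25,"wx": 0,"wy": 0,"wz": 0},
    {"dx": 0,"dy": 0,"dz": -0.45,"wx": 0,"wy": 0,"wz": 0},
    {"dx": 0,"dy": 0,"dz": -0.65,"wx": 0,"wy": 0,"wz": 0},
    {"dx": -0.1,"dy": 0.2,"dz": -0.7,"wx": 0,"wy": 0,"wz": 0.03},
    {"dx": -0.25,"dy": 0.4,"dz": -0.7,"wx": 0,"wy": 0,"wz": 0.06},
    {"dx": -0.38,"dy": 0.6,"dz": -0.7,"wx": 0,"wy": 0,"wz": 0.06},
    {"dx": -0.5,"dy": 0.8,"dz": -0.7,"wx": 0,"wy": 0,"wz": 0.06},
    {"dx": -0.6,"dy": 1.0,"dz": -0.7,"wx": 0,"wy": 0,"wz": 0.06},
    {"dx": -0.6,"dy": 1.0,"dz": -0.7,"wx": 0,"wy": 0,"wz": 0.06},
    {"dx": -0.6,"dy": 1.0,"dz": -0.7,"wx": 0,"wy": 0,"wz": 0.06}
  ],
  "gripper": -1
}}

```text
clock: 12.85
position: [0.3813, -0.2323, 0.1739]
tcp_rot: [1.0, 0.03, 0.0, 0.0]
wrist_force: [-0.4, 0.5, -0.8]
opening: 0.0545
grip_force: 63.6
```

```bash
cat > chk.py <<'E'
from h import *
def chk(n,near,ang,half,ztcp,ltop,f):
    s=read_state(); R,y=yaw(s); print(s['clock'],s['position'].round(4) if hasattr(s['position'],'round') else s['position'],round(y,1),s['opening'])
    p,im=snap('wrist',f); m2=((im.min(2)>200)).astype(np.uint8)
    r=rects(p,cv2.morphologyEx(m2,cv2.MORPH_CLOSE,np.ones((5,5))),.05,near); print('box',r)
    w=masks(im)['wood']; ys,xs=np.where(w[:,300:340]>0)
    for rr in sorted(set(ys))[:1]: print('front',rr,(R.T@(cast(p,[320,rr],s['position'][2]+ltop,True)[0]-s['position'])).round(4),'expect',half)
    print('proj',proj(p,[*near,.05],True)[0].round())
    return s,r
E
python3 - <<'E'
from chk import *
s,r=chk('b',(.4546,-.2933),3.2,.047,.033,.0313,'pics/w8.png')
togo(s,(.4546,-.2933),3.2,.034)
E
```

```text
12.85 [ 0.3813 -0.2323  0.1739] 3.4 0.054535994433492045
box [(0.4625, -0.2925, 63.2, 41.6, 3.8)]
front 162 [ 0.0482  0.001  -0.0313] expect 0.047
proj [391. 118.]
go dx dy dz [0.347 0.326 0.699] wz 0.0013
```

{"op": "arm_command", "data": {
  "commands": [
    {"dx": 0.15,"dy": 0.15,"dz": 0,"wx": 0,"wy": 0,"wz": 0},
    {"dx": 0.343,"dy": 0.326,"dz": 0,"wx": 0,"wy": 0,"wz": 0},
    {"dx": 0.343,"dy": 0.326,"dz": 0,"wx": 0,"wy": 0,"wz": 0},
    {"dx": 0.343,"dy": 0.326,"dz": 0.2,"wx": 0,"wy": 0,"wz": 0},
    {"dx": 0.343,"dy": 0.326,"dz": 0.4,"wx": 0,"wy": 0,"wz": 0},
    {"dx": 0.343,"dy": 0.326,"dz": 0.56,"wx": 0,"wy": 0,"wz": 0},
    {"dx": 0.343,"dy": 0.326,"dz": 0.61,"wx": 0,"wy": 0,"wz": 0},
    {"dx": 0.343,"dy": 0.326,"dz": 0.65,"wx": 0,"wy": 0,"wz": 0},
    {"dx": 0.343,"dy": 0.326,"dz": 0.68,"wx": 0,"wy": 0,"wz": 0},
    {"dx": 0.343,"dy": 0.326,"dz": 0.695,"wx": 0,"wy": 0,"wz": 0},
    {"dx": 0.343,"dy": 0.326,"dz": 0.7,"wx": 0,"wy": 0,"wz": 0},
    {"dx": 0.343,"dy": 0.326,"dz": 0.7,"wx": 0,"wy": 0,"wz": 0}
  ],
  "gripper": -1
}}

```text
clock: 14.1
position: [0.4548, -0.2925, 0.0342]
tcp_rot: [1.0, 0.031, 0.001, 0.0]
wrist_force: [0.3, 0.1, 0.1]
opening: 0.0543
grip_force: 63.7
```

Down about 1.5 mm more, release and lift.

{"op": "arm_command", "data": {
  "commands": [
    {"dx": 0,"dy": 0,"dz": 0.008,"wx": 0,"wy": 0,"wz": 0},
    {"dx": 0,"dy": 0,"dz": 0.008,"wx": 0,"wy": 0,"wz": 0}
  ],
  "gripper": -1
}}

```text
clock: 14.3
position: [0.4549, -0.2926, 0.0328]
tcp_rot: [1.0, 0.031, 0.001, 0.0]
wrist_force: [-1.8, 1.0, 6.3]
opening: 0.0543
grip_force: 64.5
```

{"op": "arm_command", "data": {
  "commands": [
    {"dx": 0,"dy": 0,"dz": 0,"wx": 0,"wy": 0,"wz": 0},
    {"dx": 0,"dy": 0,"dz": 0,"wx": 0,"wy": 0,"wz": 0},
    {"dx": 0,"dy": 0,"dz": 0,"wx": 0,"wy": 0,"wz": 0},
    {"dx": 0,"dy": 0,"dz": 0,"wx": 0,"wy": 0,"wz": 0},
    {"dx": 0,"dy": 0,"dz": 0,"wx": 0,"wy": 0,"wz": 0},
    {"dx": 0,"dy": 0,"dz": -0.15,"wx": 0,"wy": 0,"wz": 0},
    {"dx": 0,"dy": 0,"dz": -0.4,"wx": 0,"wy": 0,"wz": 0},
    {"dx": 0,"dy": 0,"dz": -0.7,"wx": 0,"wy": 0,"wz": 0},
    {"dx": 0,"dy": 0,"dz": -0.7,"wx": 0,"wy": 0,"wz": 0},
    {"dx": 0,"dy": 0,"dz": -0.7,"wx": 0,"wy": 0,"wz": 0}
  ],
  "gripper": 1
}}

```text
clock: 15.3
position: [0.4555, -0.2929, 0.1739]
tcp_rot: [1.0, 0.031, 0.002, 0.001]
wrist_force: [-0.3, 0.7, -0.3]
opening: 0.0853
grip_force: 0.0
```

Run:
```python
from h import *
s=read_state(); R,y=yaw(s); print(s['clock'],s['position'],y,s['opening'])
p,im=snap('wrist','pics/w9.png'); m=masks(im)
print('lid at .064',rects(p,cv2.morphologyEx(m['wood'],cv2.MORPH_CLOSE,np.ones((9,9))),.064,(.4546,-.2933)))
```

```text
15.3 [ 0.45552165 -0.29290246  0.17389245] 3.6032153389180506 0.08529573548264754
lid at .064 [(0.4561, -0.2935, 92.4, 54.9, 3.5)]
```

{"op": "arm_command", "data": {
  "commands": [
    {"dx": 0.06,"dy": -1,"dz": -0.15,"wx": 0,"wy": 0,"wz": 0},
    {"dx": 0.06,"dy": -1,"dz": -0.15,"wx": 0,"wy": 0,"wz": 0},
    {"dx": 0.06,"dy": -1,"dz": -0.15,"wx": 0,"wy": 0,"wz": 0},
    {"dx": 0.06,"dy": -1,"dz": -0.15,"wx": 0,"wy": 0,"wz": 0}
  ],
  "gripper": 1
}}

```text
clock: 15.75
position: [0.4521, -0.0925, 0.1997]
tcp_rot: [1.0, 0.031, -0.002, -0.0]
wrist_force: [0.7, 0.5, 0.4]
opening: 0.0858
grip_force: 0.0
```

{"op": "arm_command", "data": {
  "commands": [
    {"dx": 0.03,"dy": -0.42,"dz": 0,"wx": 0,"wy": 0,"wz": -0.058},
    {"dx": 0.03,"dy": -0.42,"dz": 0,"wx": 0,"wy": 0,"wz": -0.058},
    {"dx": 0.03,"dy": -0.42,"dz": 0,"wx": 0,"wy": 0,"wz": -0.058},
    {"dx": 0.03,"dy": -0.42,"dz": 0,"wx": 0,"wy": 0,"wz": -0.058},
    {"dx": 0.03,"dy": -0.42,"dz": 0,"wx": 0,"wy": 0,"wz": -0.058},
    {"dx": 0.03,"dy": -0.42,"dz": 0,"wx": 0,"wy": 0,"wz": -0.058}
  ],
  "gripper": 1
}}

```text
clock: 16.35
position: [0.4542, -0.0118, 0.2009]
tcp_rot: [0.993, 0.121, -0.001, 0.0]
wrist_force: [0.5, 0.3, 0.6]
opening: 0.0854
grip_force: 0.0
```

Run:
```python
from h import *
s=read_state(); R,y=yaw(s); print(s['clock'],s['position'],y)
p,im=snap('wrist','pics/w10.png')
c=proj(p,[.45,-.008,.044],True)[0].astype(int)
x0,y0=c-[75,75]; cv2.imwrite('pics/c10.png',cv2.resize(im[y0:y0+150,x0:x0+150],(600,600),interpolation=2)); print(x0,y0)
```

```text
16.35 [ 0.45417563 -0.01177576  0.20092712] 13.87597037250799
239 111
```

View pics/c10.png

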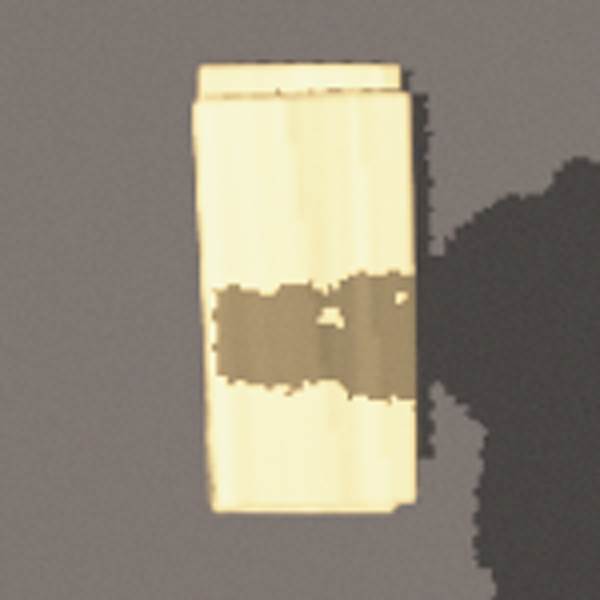

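Lid_c is on top of lid_d, with crop corners at (192,103), (409,94), (415,503) and (212,508).

Run:
```python
from h import *
p=camera_params('wrist'); s=read_state()
m=quad(p,np.array([[192,103],[409,94],[415,503],[212,508]])/4+[239,111],.044)
togo(s,m,15.3,.012)
```

```text
[ 0.4489 -0.0091] L [ 55.1 110.1  55.6 109.5] ang 15.5 15.799999999999997
go dx dy dz [-0.022 -0.019  0.946] wz -0.0079
```

{"op": "arm_command", "data": {
  "commands": [
    {"dx": -0.022,"dy": -0.019,"dz": 0.2,"wx": 0,"wy": 0,"wz": -0.009},
    {"dx": -0.022,"dy": -0.019,"dz": 0.4,"wx": 0,"wy": 0,"wz": -0.009},
    {"dx": -0.022,"dy": -0.019,"dz": 0.6,"wx": 0,"wy": 0,"wz": -0.009},
    {"dx": -0.022,"dy": -0.019,"dz": 0.8,"wx": 0,"wy": 0,"wz": -0.009},
    {"dx": -0.022,"dy": -0.019,"dz": 0.9,"wx": 0,"wy": 0,"wz": -0.009},
    {"dx": -0.022,"dy": -0.019,"dz": 0.945,"wx": 0,"wy": 0,"wz": -0.009},
    {"dx": -0.022,"dy": -0.019,"dz": 0.945,"wx": 0,"wy": 0,"wz": -0.009},
    {"dx": -0.022,"dy": -0.019,"dz": 0.945,"wx": 0,"wy": 0,"wz": -0.009}
  ],
  "gripper": 1
}}

```text
clock: 17.2
position: [0.45, -0.008, 0.0133]
tcp_rot: [0.991, 0.136, 0.001, 0.0]
wrist_force: [-0.5, -0.0, 0.6]
opening: 0.0854
grip_force: 0.0
```

{"op": "arm_command", "data": {
  "commands": [
    {"dx": 0,"dy": 0,"dz": 0,"wx": 0,"wy": 0,"wz": 0},
    {"dx": 0,"dy": 0,"dz": 0,"wx": 0,"wy": 0,"wz": 0},
    {"dx": 0,"dy": 0,"dz": 0,"wx": 0,"wy": 0,"wz": 0},
    {"dx": 0,"dy": 0,"dz": 0,"wx": 0,"wy": 0,"wz": 0},
    {"dx": 0,"dy": 0,"dz": 0,"wx": 0,"wy": 0,"wz": 0},
    {"dx": 0,"dy": 0,"dz": 0,"wx": 0,"wy": 0,"wz": 0}
  ],
  "gripper": -1
}}

```text
clock: 17.8
position: [0.4501, -0.0075, 0.0139]
tcp_rot: [0.991, 0.136, 0.001, -0.0]
wrist_force: [-2.6, 0.6, 15.8]
opening: 0.0543
grip_force: 60.7
```

{"op": "arm_command", "data": {
  "commands": [
    {"dx": 0,"dy": 0,"dz": -0.03,"wx": 0,"wy": 0,"wz": 0},
    {"dx": 0,"dy": 0,"dz": -0.1,"wx": 0,"wy": 0,"wz": 0},
    {"dx": 0,"dy": 0,"dz": -0.25,"wx": 0,"wy": 0,"wz": 0},
    {"dx": 0,"dy": 0,"dz": -0.45,"wx": 0,"wy": 0,"wz": 0},
    {"dx": 0,"dy": 0,"dz": -0.65,"wx": 0,"wy": 0,"wz": 0},
    {"dx": 0,"dy": -0.2,"dz": -0.8,"wx": 0,"wy": 0,"wz": 0.03},
    {"dx": 0,"dy": -0.4,"dz": -0.8,"wx": 0,"wy": 0,"wz": 0.067},
    {"dx": 0,"dy": -0.6,"dz": -0.8,"wx": 0,"wy": 0,"wz": 0.067},
    {"dx": 0,"dy": -0.8,"dz": -0.8,"wx": 0,"wy": 0,"wz": 0.067},
    {"dx": 0,"dy": -1.0,"dz": -0.8,"wx": 0,"wy": 0,"wz": 0.067},
    {"dx": 0,"dy": -1.0,"dz": -0.8,"wx": 0,"wy": 0,"wz": 0.067},
    {"dx": 0,"dy": -1.0,"dz": -0.8,"wx": 0,"wy": 0,"wz": 0.067}
  ],
  "gripper": -1
}}

```text
clock: 19.0
position: [0.395, 0.1854, 0.1728]
tcp_rot: [0.999, 0.033, 0.0, -0.0]
wrist_force: [0.6, -0.8, -1.2]
opening: 0.0543
grip_force: 64.2
```

Run:
```python
from chk import *
s,r=chk('c',(.4576,.3198),3.4,.056,.034,.030,'pics/w11.png')
togo(s,(.4574,.3198),3.5,.0355)
```

```text
19.0 [0.395  0.1854 0.1728] 3.7 0.05434180148395048
box [(0.4578, 0.3217, 97.1, 41.4, 3.9)]
front 145 [ 0.0551  0.001  -0.03  ] expect 0.056
proj [184. 120.]
go dx dy dz [ 0.355 -0.65   0.687] wz 0.0013
```

{"op": "arm_command", "data": {
  "commands": [
    {"dx": 0.13,"dy": -0.22,"dz": 0,"wx": 0,"wy": 0,"wz": 0},
    {"dx": 0.26,"dy": -0.44,"dz": 0,"wx": 0,"wy": 0,"wz": 0},
    {"dx": 0.361,"dy": -0.657,"dz": 0,"wx": 0,"wy": 0,"wz": 0},
    {"dx": 0.361,"dy": -0.657,"dz": 0,"wx": 0,"wy": 0,"wz": 0},
    {"dx": 0.361,"dy": -0.657,"dz": 0.2,"wx": 0,"wy": 0,"wz": 0},
    {"dx": 0.361,"dy": -0.657,"dz": 0.4,"wx": 0,"wy": 0,"wz": 0},
    {"dx": 0.361,"dy": -0.657,"dz": 0.55,"wx": 0,"wy": 0,"wz": 0},
    {"dx": 0.361,"dy": -0.657,"dz": 0.6,"wx": 0,"wy": 0,"wz": 0},
    {"dx": 0.361,"dy": -0.657,"dz": 0.64,"wx": 0,"wy": 0,"wz": 0},
    {"dx": 0.361,"dy": -0.657,"dz": 0.67,"wx": 0,"wy": 0,"wz": 0},
    {"dx": 0.361,"dy": -0.657,"dz": 0.685,"wx": 0,"wy": 0,"wz": 0},
    {"dx": 0.361,"dy": -0.657,"dz": 0.685,"wx": 0,"wy": 0,"wz": 0}
  ],
  "gripper": -1
}}

```text
clock: 20.25
position: [0.4596, 0.3208, 0.0362]
tcp_rot: [1.0, 0.031, 0.0, -0.0]
wrist_force: [0.1, 0.5, -1.0]
opening: 0.0541
grip_force: 64.2
```

{"op": "arm_command", "data": {
  "commands": [
    {"dx": 0,"dy": 0,"dz": 0.011,"wx": 0,"wy": 0,"wz": 0},
    {"dx": 0,"dy": 0,"dz": 0.011,"wx": 0,"wy": 0,"wz": 0}
  ],
  "gripper": -1
}}

```text
clock: 20.45
position: [0.4598, 0.321, 0.034]
tcp_rot: [1.0, 0.031, 0.001, -0.0]
wrist_force: [0.4, -1.1, 1.6]
opening: 0.0541
grip_force: 64.4
```

{"op": "arm_command", "data": {
  "commands": [
    {"dx": 0,"dy": 0,"dz": 0,"wx": 0,"wy": 0,"wz": 0},
    {"dx": 0,"dy": 0,"dz": 0,"wx": 0,"wy": 0,"wz": 0},
    {"dx": 0,"dy": 0,"dz": 0,"wx": 0,"wy": 0,"wz": 0},
    {"dx": 0,"dy": 0,"dz": 0,"wx": 0,"wy": 0,"wz": 0},
    {"dx": 0,"dy": 0,"dz": 0,"wx": 0,"wy": 0,"wz": 0},
    {"dx": 0,"dy": 0,"dz": -0.15,"wx": 0,"wy": 0,"wz": 0},
    {"dx": 0,"dy": 0,"dz": -0.4,"wx": 0,"wy": 0,"wz": 0},
    {"dx": 0,"dy": 0,"dz": -0.7,"wx": 0,"wy": 0,"wz": 0},
    {"dx": 0,"dy": 0,"dz": -0.7,"wx": 0,"wy": 0,"wz": 0},
    {"dx": 0,"dy": 0,"dz": -0.7,"wx": 0,"wy": 0,"wz": 0}
  ],
  "gripper": 1
}}

```text
clock: 21.45
position: [0.4603, 0.3215, 0.1754]
tcp_rot: [1.0, 0.031, 0.002, -0.001]
wrist_force: [0.3, -0.5, -0.4]
opening: 0.0851
grip_force: 0.0
```

Run:
```python
from h import *
s=read_state(); R,y=yaw(s); print(s['clock'],s['position'],y,s['opening'])
p,im=snap('wrist','pics/w12.png'); m=masks(im)
print('lid at .064',rects(p,cv2.morphologyEx(m['wood'],cv2.MORPH_CLOSE,np.ones((9,9))),.064,(.4578,.3217)))
togo(s,(.45,-.008),16,.2)
```

```text
21.45 [0.46025035 0.3214589  0.17542008] 3.5929159875033125 0.08514824894090436
lid at .064 [(0.4597, 0.3194, 110.2, 54.8, 3.7)]
go dx dy dz [-0.154  1.64  -0.128] wz -0.0689
```

{"op": "arm_command", "data": {
  "commands": [
    {"dx": -0.07,"dy": 0.9,"dz": -0.1,"wx": 0,"wy": 0,"wz": 0},
    {"dx": -0.07,"dy": 0.9,"dz": -0.1,"wx": 0,"wy": 0,"wz": 0},
    {"dx": -0.07,"dy": 0.9,"dz": -0.1,"wx": 0,"wy": 0,"wz": 0},
    {"dx": -0.07,"dy": 0.9,"dz": -0.1,"wx": 0,"wy": 0,"wz": 0}
  ],
  "gripper": 1
}}

```text
clock: 21.9
position: [0.4549, 0.1358, 0.1915]
tcp_rot: [1.0, 0.03, -0.002, 0.001]
wrist_force: [0.1, 0.3, -0.1]
opening: 0.0854
grip_force: 0.0
```

{"op": "arm_command", "data": {
  "commands": [
    {"dx": -0.08,"dy": 0.74,"dz": 0,"wx": 0,"wy": 0,"wz": -0.069},
    {"dx": -0.08,"dy": 0.74,"dz": 0,"wx": 0,"wy": 0,"wz": -0.069},
    {"dx": -0.08,"dy": 0.74,"dz": 0,"wx": 0,"wy": 0,"wz": -0.069},
    {"dx": -0.08,"dy": 0.74,"dz": 0,"wx": 0,"wy": 0,"wz": -0.069},
    {"dx": -0.08,"dy": 0.74,"dz": 0,"wx": 0,"wy": 0,"wz": -0.069},
    {"dx": -0.08,"dy": 0.74,"dz": 0,"wx": 0,"wy": 0,"wz": -0.069},
    {"dx": -0.08,"dy": 0.74,"dz": 0,"wx": 0,"wy": 0,"wz": -0.069}
  ],
  "gripper": 1
}}

```text
clock: 22.6
position: [0.4496, -0.0071, 0.1926]
tcp_rot: [0.99, 0.141, -0.001, -0.0]
wrist_force: [-0.2, 1.2, -0.2]
opening: 0.0855
grip_force: 0.0
```

Run:
```python
from h import *
s=read_state(); R,y=yaw(s); print(s['clock'],s['position'],y)
p,im=snap('wrist','pics/w13.png'); m=masks(im)
r=rects(p,cv2.morphologyEx(m['wood'],cv2.MORPH_CLOSE,np.ones((9,9))),.022,(.45,-.008)); print(r)
togo(s,r[0][:2],r[0][4],-.009)
```

```text
22.6 [ 0.44957337 -0.00709719  0.19261867] 16.161279044269204
[(0.4477, -0.0077, 126.4, 56.0, 15.1)]
go dx dy dz [-9.000e-03  1.000e-03  1.008e+00] wz 0.0059
```

{"op": "arm_command", "data": {
  "commands": [
    {"dx": -0.005,"dy": 0.001,"dz": 0.2,"wx": 0,"wy": 0,"wz": 0.006},
    {"dx": -0.005,"dy": 0.001,"dz": 0.4,"wx": 0,"wy": 0,"wz": 0.006},
    {"dx": -0.005,"dy": 0.001,"dz": 0.6,"wx": 0,"wy": 0,"wz": 0.006},
    {"dx": -0.005,"dy": 0.001,"dz": 0.8,"wx": 0,"wy": 0,"wz": 0.006},
    {"dx": -0.005,"dy": 0.001,"dz": 0.9,"wx": 0,"wy": 0,"wz": 0.006},
    {"dx": -0.005,"dy": 0.001,"dz": 0.95,"wx": 0,"wy": 0,"wz": 0.006},
    {"dx": -0.005,"dy": 0.001,"dz": 0.98,"wx": 0,"wy": 0,"wz": 0.006},
    {"dx": -0.005,"dy": 0.001,"dz": 1.0,"wx": 0,"wy": 0,"wz": 0.006},
    {"dx": -0.005,"dy": 0.001,"dz": 1.0,"wx": 0,"wy": 0,"wz": 0.006},
    {"dx": -0.005,"dy": 0.001,"dz": 1.0,"wx": 0,"wy": 0,"wz": 0.006}
  ],
  "gripper": 1
}}

```text
clock: 23.65
position: [0.4496, -0.009, -0.0059]
tcp_rot: [0.992, 0.13, 0.001, -0.0]
wrist_force: [1.4, -0.2, -0.4]
opening: 0.0855
grip_force: 0.0
```

{"op": "arm_command", "data": {
  "commands": [
    {"dx": 0,"dy": 0,"dz": 0,"wx": 0,"wy": 0,"wz": 0},
    {"dx": 0,"dy": 0,"dz": 0,"wx": 0,"wy": 0,"wz": 0},
    {"dx": 0,"dy": 0,"dz": 0,"wx": 0,"wy": 0,"wz": 0},
    {"dx": 0,"dy": 0,"dz": 0,"wx": 0,"wy": 0,"wz": 0},
    {"dx": 0,"dy": 0,"dz": 0,"wx": 0,"wy": 0,"wz": 0},
    {"dx": 0,"dy": 0,"dz": 0,"wx": 0,"wy": 0,"wz": 0}
  ],
  "gripper": -1
}}

```text
clock: 24.25
position: [0.4492, -0.009, -0.0058]
tcp_rot: [0.992, 0.13, 0.001, -0.0]
wrist_force: [-2.9, 0.5, 14.8]
opening: 0.0543
grip_force: 60.5
```

{"op": "arm_command", "data": {
  "commands": [
    {"dx": 0,"dy": 0,"dz": -0.03,"wx": 0,"wy": 0,"wz": 0},
    {"dx": 0,"dy": 0,"dz": -0.1,"wx": 0,"wy": 0,"wz": 0},
    {"dx": 0,"dy": 0,"dz": -0.25,"wx": 0,"wy": 0,"wz": 0},
    {"dx": 0,"dy": 0,"dz": -0.45,"wx": 0,"wy": 0,"wz": 0},
    {"dx": 0,"dy": 0,"dz": -0.65,"wx": 0,"wy": 0,"wz": 0},
    {"dx": 0.15,"dy": 0,"dz": -0.85,"wx": 0,"wy": 0,"wz": 0.03},
    {"dx": 0.35,"dy": -0.03,"dz": -0.9,"wx": 0,"wy": 0,"wz": 0.07},
    {"dx": 0.55,"dy": -0.06,"dz": -0.9,"wx": 0,"wy": 0,"wz": 0.1},
    {"dx": 0.75,"dy": -0.09,"dz": -0.9,"wx": 0,"wy": 0,"wz": 0.127},
    {"dx": 0.8,"dy": -0.09,"dz": -0.9,"wx": 0,"wy": 0,"wz": 0.127},
    {"dx": 0.8,"dy": -0.09,"dz": -0.9,"wx": 0,"wy": 0,"wz": 0.127},
    {"dx": 0.8,"dy": -0.09,"dz": -0.9,"wx": 0,"wy": 0,"wz": 0.127}
  ],
  "gripper": -1
}}

```text
clock: 25.45
position: [0.5976, 0.0486, 0.173]
tcp_rot: [0.998, -0.069, -0.001, 0.0]
wrist_force: [-0.1, 0.4, 0.0]
opening: 0.0542
grip_force: 64.0
```

Run:
```python
from chk import *
s,r=chk('d',(.6535,.169),-8,.065,.036,.0278,'pics/w14.png')
b=r[0] if r else (.6535,.169,0,0,-8)
togo(s,b[:2],b[4],.0375)
```

```text
25.45 [0.5976 0.0486 0.173 ] -7.9 0.054151199990736434
box [(0.6534, 0.1691, 114.8, 41.3, -8.4)]
front 126 [ 0.0632  0.001  -0.0279] expect 0.065
proj [188. 153.]
go dx dy dz [ 0.194 -0.636  0.677] wz 0.0026
```

{"op": "arm_command", "data": {
  "commands": [
    {"dx": 0.07,"dy": -0.21,"dz": 0,"wx": 0,"wy": 0,"wz": 0},
    {"dx": 0.14,"dy": -0.42,"dz": 0,"wx": 0,"wy": 0,"wz": 0.0026},
    {"dx": 0.203,"dy": -0.636,"dz": 0,"wx": 0,"wy": 0,"wz": 0.0026},
    {"dx": 0.203,"dy": -0.636,"dz": 0,"wx": 0,"wy": 0,"wz": 0.0026},
    {"dx": 0.203,"dy": -0.636,"dz": 0.2,"wx": 0,"wy": 0,"wz": 0.0026},
    {"dx": 0.203,"dy": -0.636,"dz": 0.4,"wx": 0,"wy": 0,"wz": 0.0026},
    {"dx": 0.203,"dy": -0.636,"dz": 0.54,"wx": 0,"wy": 0,"wz": 0.0026},
    {"dx": 0.203,"dy": -0.636,"dz": 0.59,"wx": 0,"wy": 0,"wz": 0.0026},
    {"dx": 0.203,"dy": -0.636,"dz": 0.63,"wx": 0,"wy": 0,"wz": 0.0026},
    {"dx": 0.203,"dy": -0.636,"dz": 0.66,"wx": 0,"wy": 0,"wz": 0.0026},
    {"dx": 0.203,"dy": -0.636,"dz": 0.677,"wx": 0,"wy": 0,"wz": 0.0026},
    {"dx": 0.203,"dy": -0.636,"dz": 0.677,"wx": 0,"wy": 0,"wz": 0.0026}
  ],
  "gripper": -1
}}

```text
clock: 26.7
position: [0.657, 0.1699, 0.0386]
tcp_rot: [0.997, -0.073, 0.0, -0.0]
wrist_force: [1.0, 0.2, -1.0]
opening: 0.0543
grip_force: 64.0
```

{"op": "arm_command", "data": {
  "commands": [
    {"dx": -0.006,"dy": 0,"dz": 0.011,"wx": 0,"wy": 0,"wz": 0},
    {"dx": -0.006,"dy": 0,"dz": 0.011,"wx": 0,"wy": 0,"wz": 0}
  ],
  "gripper": -1
}}

```text
clock: 26.9
position: [0.656, 0.1702, 0.0365]
tcp_rot: [0.997, -0.073, 0.001, -0.0]
wrist_force: [1.1, -0.0, 0.6]
opening: 0.0538
grip_force: 64.2
```

{"op": "arm_command", "data": {
  "commands": [
    {"dx": 0,"dy": 0,"dz": 0,"wx": 0,"wy": 0,"wz": 0},
    {"dx": 0,"dy": 0,"dz": 0,"wx": 0,"wy": 0,"wz": 0},
    {"dx": 0,"dy": 0,"dz": 0,"wx": 0,"wy": 0,"wz": 0},
    {"dx": 0,"dy": 0,"dz": 0,"wx": 0,"wy": 0,"wz": 0},
    {"dx": 0,"dy": 0,"dz": 0,"wx": 0,"wy": 0,"wz": 0},
    {"dx": 0,"dy": 0,"dz": -0.15,"wx": 0,"wy": 0,"wz": 0},
    {"dx": 0,"dy": 0,"dz": -0.4,"wx": 0,"wy": 0,"wz": 0},
    {"dx": 0,"dy": 0,"dz": -0.7,"wx": 0,"wy": 0,"wz": 0},
    {"dx": -0.25,"dy": 0,"dz": -0.9,"wx": 0,"wy": 0,"wz": 0},
    {"dx": -0.5,"dy": 0,"dz": -0.9,"wx": 0,"wy": 0,"wz": 0},
    {"dx": -0.6,"dy": 0,"dz": -0.9,"wx": 0,"wy": 0,"wz": 0},
    {"dx": -0.6,"dy": 0,"dz": -0.9,"wx": 0,"wy": 0,"wz": 0},
    {"dx": -0.6,"dy": 0,"dz": -0.9,"wx": 0,"wy": 0,"wz": 0}
  ],
  "gripper": 1
}}

```text
clock: 28.2
position: [0.5364, 0.188, 0.2164]
tcp_rot: [0.997, -0.073, 0.0, -0.0]
wrist_force: [-1.0, 0.5, -0.7]
opening: 0.0852
grip_force: 0.0
```

Run:
```python
from h import *
s=read_state(); R,y=yaw(s); print(s['clock'],s['position'],y,s['opening'])
p,im=snap('wrist','pics/w15.png'); m=masks(im)
print('lid at .064',rects(p,cv2.morphologyEx(m['wood'],cv2.MORPH_CLOSE,np.ones((9,9))),.064,(.6534,.169)))
q,a=snap('scene'); q2,b=snap('side')
cv2.imwrite('pics/c15.png',np.vstack([cv2.resize(a[140:280,120:540],(800,267),interpolation=2),cv2.resize(b[130:320,130:410],(480,326),interpolation=2)[:, :][:,:] if 0 else cv2.copyMakeBorder(cv2.resize(b[130:320,130:410],(480,326),interpolation=2),0,0,0,320,0)]))
```

```text
28.2 [0.5364148  0.18802859 0.21638764] -8.328470136465109 0.08515612215918242
lid at .064 []
```

View pics/c15.png

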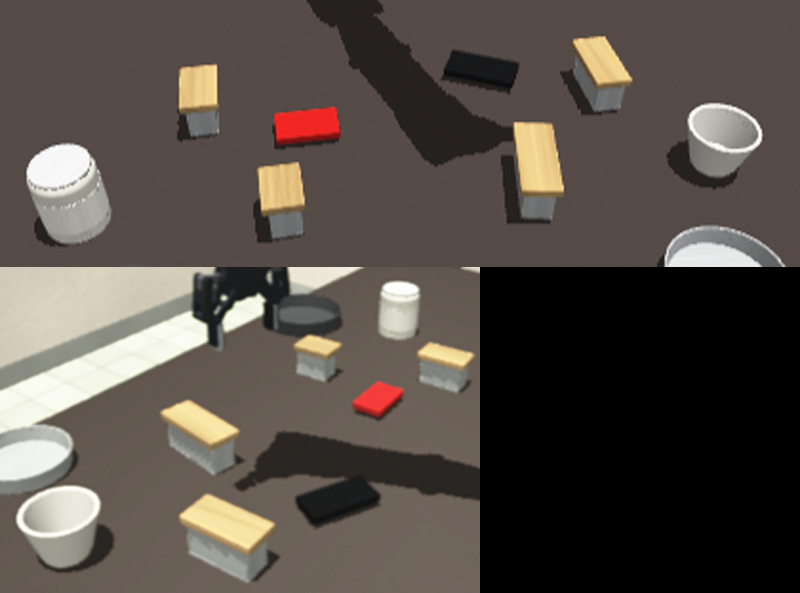

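All four boxes show a flat lid, with lid_d at crop (538,160), and the canister and mortar haven't moved. One last numeric check that lid_d is seated.

Run:
```python
from h import *
p=camera_params('wrist'); im=cv2.imread('pics/w15.png')
w=masks(im)['wood']; w=((cv2.cvtColor(im,cv2.COLOR_BGR2HSV)[:,:,1]>45)&(im[:,:,2]>120)).astype(np.uint8)
print(rects(p,cv2.morphologyEx(w,cv2.MORPH_CLOSE,np.ones((5,5))),.064,(.6534,.169),.3))
```

```text
[(0.4624, 0.3168, 114.1, 58.9, 2.6), (0.5204, -0.0967, 88.7, 51.4, -87.1), (0.6551, 0.1679, 128.7, 56.0, -8.3)]
```

Lid_d measures 128.7 x 56.0 mm at the seated height, within 2 mm of its box centre.

```bash
python3 -c "
from station import *
print(hand_in())"
```

```text
the job is handed in; nothing more can be done
None
```

The job is handed in: all four lids are on the boxes of their own length, plug down and flat on the rim by the camera checks. It took about 28 s, and the canister and mortar were left where they stood.

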